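# Load the slide tray into the slide reader's dock

## Robot

A 6-joint arm with a two-finger parallel gripper is mounted at the origin on a cart in front of the work surface, level with it; the furniture and walls round the work are solid. World frame = base frame: x ahead of the robot, y to its left, z up, the work surface at z = 0. Lengths are in mm, angles in rad, forces in N, time in s.
With the tool pointing down it reaches from about 350 to 875 mm from the base axis. Payload 4.2 kg.
Tool frame: the origin (TCP) lies between the finger pads; the fingertips stand 17 mm ahead of it and the grasp point (between the pads) lies 2 mm behind it; z points along the fingers, y is the line along which they close (so a half turn about z gives the same grasp; the last joint's range is limited). The gripper opens to 85 mm and grips with 20 to 120 N. Pads are 22 mm wide; open, the fingers measure 114 mm over their backs; the gripper's body (76 mm by 85 mm) begins 54 mm behind the grasp point. The pads swing forward as they close: fully open they stand 13 mm farther back than shut.
Start: joints at [-0.879, 0.385, 0.008, 0, -1.194, -0.259], TCP at [262.146, -567.344, 248.312] pointing down, gripper open.
Joint ranges: [-3.14, 3.14], [-1.21, 2.06], [-1.07, 1.41], [-3.16, 2.05], [-2.99, -0.16], [-3.1, 3.1]. Speed limits (rad/s): [2.79, 2.79, 3.14, 3.14, 3.14, 3.14].

## Interface

Orientations are given as a unit quaternion [x, y, z, w].
In Python, from bench import arm gives the robot as it stands.
- The arm moves only by the tool shift_gripper, called by a JSON object that holds its "method" and its "body". Schema: {"type":"object","properties":{"rows":{"type":"object","properties":{"deltas":{"type":"array","items":{"type":"array","items":{"type":"number"},"minItems":6,"maxItems":6},"minItems":1,"maxItems":10}},"additionalProperties":false,"required":["deltas"]},"finger_gap":{"type":"number"},"only":{"type":"string"},"quiet":{"type":"boolean"},"lines":{"type":"string"}},"required":["rows"],"additionalProperties":false}. rows is an object whose key "deltas" holds a list of rows, 1 to 10 of them, each of 6 numbers: dx, dy, dz in mm, then a rotation vector rx, ry, rz in rad; each row is the pose to reach, as a shift and turn from the pose commanded when the call began, along the tool's axes at that moment; what a row does not reach only later rows make up. A row lasts 1/10 s, in which the tool goes at most 50 mm and 0.15 rad, less where a joint would pass 70% of its speed; a pose out of reach is approached as far as the arm can. finger_gap is the finger opening in mm, set as the call begins (left out keeps the last). The fingers move at their own pace and stop on an object; the grip force is fixed at half the most. Time passes only in rows, so rows that do not move let the fingers close. The tool returns the time, the measured TCP pose, the force, the opening and the grip force at its end. only (a regular expression) keeps the lines of the reply that match it, lines (a string "A,B") keeps lines A to B, and quiet returns only ok. Input that does not fit is refused with a message, and nothing moves.
- arm.read_state(): the state, without advancing time (a new reading comes with each control period).
- arm.get_image(name): name is "scene" or "top" or "wrist"; returns the picture (400x640x3 uint8, blue, green, red); there is no depth.
- arm.get_calibration(name): a dict with "K" (3x3 intrinsics, pixels), "rvec" (rotation vector, rad) and "tvec" (3), from world to camera coordinates, as OpenCV has them. Camera axes: x right, y down, z forward; pixel columns grow to the right and rows downward; lengths in mm; the calibration is good to about 2 mm. A picture is of the moment at which its call begins: read the wrist's pose just before it. get_calibration takes no time and is no camera call; for the wrist camera it gives the pose at the moment of the call.
- arm.job_done(): hands the job in; it is judged then, once.
The state is a dict: "clock": time; "joints": joint angles; "joint_vel": joint speeds; "joint_efforts": joint torques, N m; "position": TCP position; "ee_rot": TCP orientation; "contact_force": force on the tool from outside, world axes, zero at the start; "wrist_torque": the same for the moment, N m; "gripper_width": finger opening in mm; "grasp_force": force on a finger pad.
Only numpy, scipy, OpenCV 4.12 (cv2) and the standard library are available. Lean on these libraries where they do the work, as an engineer would, in place of code of your own. Each camera call takes 0.05 s, during which the arm holds its last target. There are 200 camera calls.

## Task

Load the wooden slide tray into the reader's dock by gently pushing it, without gripping or lifting it: push it back flush against the long rear guide rail, then slide it left along the rail into the bay until it is fully home against the end stop. Then swing the gate arm fully shut across the lane behind the tray so the tray is locked in, and leave the slides, loupe and jar around the dock where they stand.

Things in the scene. Friction and masses are not known exactly. Their poses are not given: they have to be found in the camera images.
- slide_tray: Open wooden slide tray with a few glass slides standing in it: 48 mm (its x) by 116 mm (its y), wooden walls 30 mm high, slides up to 38 mm, 0.13 to 0.27 kg, loose. Origin: centre of its underside. It starts on the deck plate to the right of the gate, skewed by up to 0.4 rad and clear of the rail. Either end may lead. Fragile: push with under 40 N.
- dock: Fixed grey deck plate with the loading bay at its left end. Axes: x away from the robot (across the lane), y left (along the lane), z up; origin on the table. In its frame, mm: plate top z 12, plate x -87 to 63, y -230 to 195. White reader head behind the rail: x 62 to 154, y 89 to 195, 70 high; all other parts are below z 46. It may be turned by 0.2 rad.
- rail (a point): Point on the front face of the long aluminium rear guide rail, at plate level, in line with the waiting tray (dock frame x 45, y -130, z 12 mm). The face runs along dock y from y -217 to 192 and is 20 mm high above the plate.
- end_stop (a point): Point on the face of the bay's end stop, mid-lane, at plate level (dock frame x 21, y 174, z 12 mm); the stop is 22 mm high. Facing the rail, the bay has a low front lip: inner face at dock x -5 (a 50 mm lane), 11 mm high, y 99 to 177, with a mouth flared outward between y 101 and 78.
- seat (a point): On the plate's top in the bay: where the origin of the tray lies when it is fully home and touching the rail and end stop (dock frame x 21, y 116, z 12 mm). Axes parallel to those of the dock; the tray is home with its long side along y.
- gate (a joint): Flat steel gate arm turning on a vertical pin; stays where it is left (friction about 0.05 N m, no spring). 0 rad = fully shut on its stop, across the lane, pointing to dock +x, 1.5 mm behind a tray that is home; 1.57 = open, pointing to dock -y; at most 2.1. Starts at 1.45 to 2.0. At value q it points along dock (cos q, -sin q). It shuts only behind a tray that is home.
- gate_pivot (a point): The gate's pin, on the plate's top (dock frame x -20, y 51.5, z 12 mm). The arm runs from here to 60 mm out, is 10 mm wide and lies 4 to 14 mm above the plate; its pivot hub has a radius of 9 mm.
- gate_knob (a point): Black upright thumb knob near the arm's free end, 50 mm from the pin: radius 6.5 mm, 13 to 32 mm above the plate; the point is 22 mm above the plate, on the knob's axis.
- slide_stack: Loose stack of microscope slides, 30 x 79 x 10 mm, lying behind the rail to the right of the reader head. To be left alone. Origin at the centre of its underside.
- loupe: Loose black loupe, 37 mm across, 40 mm high, standing behind the rail beside the reader head. To be left alone. Origin at the centre of its underside.
- specimen_jar: Loose white-lidded specimen jar, 50 mm across, 58 mm high, standing to the left of the dock. To be left alone. Origin at the centre of its underside.

How it is judged (in metres and radians):
On the way, in this order (a step that is already met when the one before it is completed fails the run):
1. the tray lies square and flush against the rear rail while still outside the bay (x of slide_tray in the frame of seat above -0.004 m and angle between the y axis of slide_tray and the y axis of dock, either way round below 0.07 rad and y of slide_tray in the frame of seat below -0.03 m), for 0.1 s.
2. the tray is fully home in the bay, with the gate still open (y of slide_tray in the frame of seat above -0.004 m and x of slide_tray in the frame of seat above -0.004 m and angle between the y axis of slide_tray and the y axis of dock, either way round below 0.06 rad and value of joint gate above 0.6 rad), for 0.2 s.
3. the gate is swung shut behind the tray (value of joint gate below 0.08 rad), for 0.2 s.
At the end, for the whole second after the job is handed in: The tray stands flat and at rest in the bay, within 4 mm of touching the end stop and of touching the rail and square to the lane within 0.06 rad, and the gate is shut behind it (within 0.08 rad of its stop). The slide stack, loupe and jar have not moved by more than 10 mm (y of slide_tray in the frame of seat between -0.004 and 0.003 m and x of slide_tray in the frame of seat between -0.004 and 0.003 m and z of slide_tray in the frame of seat below 0.003 m and angle between the y axis of slide_tray and the y axis of dock, either way round below 0.06 rad and value of joint gate below 0.08 rad and linear speed of slide_tray below 0.01 m/s).
It fails at once if the tray is lifted off the deck or tipped (z of slide_tray in the frame of dock above 0.018 m or angle between slide_tray's own z axis and vertical above 0.2 rad).
It fails at once if the slide stack, loupe or jar is moved (distance of any of slide_stack, loupe, specimen_jar from where it was at the start of the episode above 0.01 m).
It fails at once if the tray is gripped or pushed hard (over 40 N between fingers and tray) (contact force between slide_tray and the fingers above 40 N).
It also fails if it takes over 64 s, if anything falls off the work surface, if the arm or the gripper's body presses on something with over 40 N, if the wrist force passes 120 N, or if a joint passes its speed limit or range.

## Working session

There is one attempt and no reset: what is moved stays moved. The work goes in short steps, Python scripts to look and compute and a tool call to move; the robot and the scene stay as the last step left them, time stands still between calls to the robot, and variables do not carry over. Pictures are saved under pics/ and viewed, at most 11 in all, crops included, and the job is handed in when it is done.

```bash
ls; mkdir -p pics; cat > h.py <<'E'
import numpy as np, cv2
from bench import arm
def cal(n):
    c=arm.get_calibration(n); return np.array(c["K"],float),cv2.Rodrigues(np.array(c["rvec"],float))[0],np.array(c["tvec"],float).reshape(3)
def ray(n,px,c=None):
    K,R,t=c or cal(n); d=R.T@np.linalg.solve(K,[px[0],px[1],1]); return -R.T@t,d
def onz(n,px,z,c=None):
    o,d=ray(n,px,c); return o+d*(z-o[2])/d[2]
def proj(n,P,c=None):
    K,R,t=c or cal(n); p=K@(R@np.array(P,float)+t); return p[:2]/p[2]
def tri(a,pa,b,pb):
    A=[];B=[]
    for n,p in((a,pa),(b,pb)):
        o,d=ray(n,p); d/=np.linalg.norm(d); M=np.eye(3)-np.outer(d,d); A.append(M);B.append(M@o)
    return np.linalg.lstsq(np.vstack(A),np.hstack(B),rcond=None)[0]
E
python3 - <<'E'
from h import *
for n in("top","scene"):
    cv2.imwrite(f"pics/{n}0.png",arm.get_image(n)); K,R,t=cal(n); print(n,K.round(1).tolist(),(-R.T@t).round())
s=arm.read_state(); print({k:np.round(v,3).tolist() for k,v in s.items()})
E
```

```text
bench.py
pics
top [[490.5, 0.0, 322.7], [0.0, 490.5, 206.7], [0.0, 0.0, 1.0]] [ 504.   91. 1075.]
scene [[500.6, 0.0, 318.6], [0.0, 500.6, 191.9], [0.0, 0.0, 1.0]] [215. 765. 802.]
{'clock': 0.1, 'joints': [-0.879, 0.386, 0.007, -0.0, -1.194, -0.259], 'joint_vel': [-0.0, -0.0, 0.003, 0.002, 0.002, 0.0], 'joint_efforts': [-0.001, -39.332, 18.893, 4.198, -0.003, 0.0], 'position': [261.961, -566.929, 247.32], 'ee_rot': [-0.215, 0.977, 0.001, -0.0], 'contact_force': [-0.968, 0.18, -0.677], 'wrist_torque': [-0.01, -0.023, -0.036], 'grasp_force': 0.0, 'gripper_width': 85.352}
```

View pics/top0.png

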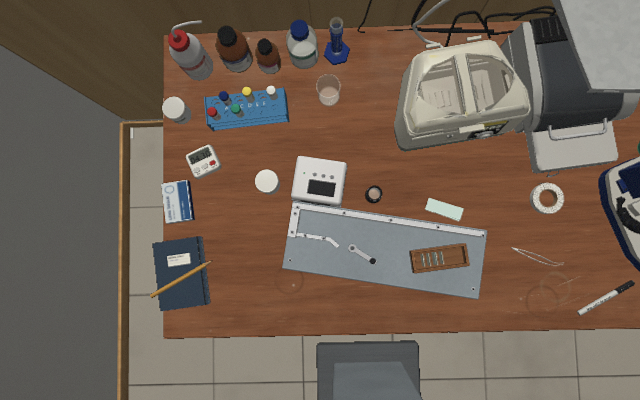

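View pics/scene0.png

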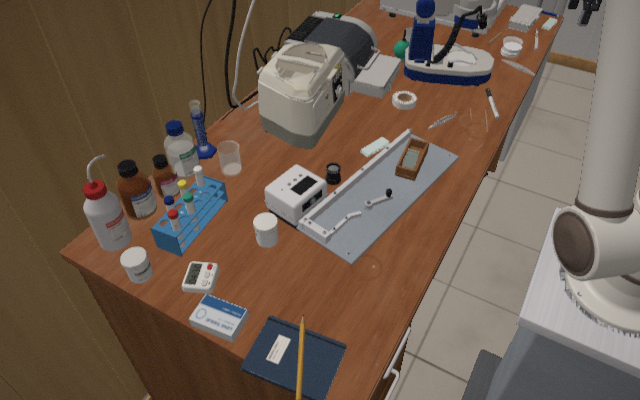

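The top view shows the plate spanning (285–487, 203–297), the rail along its upper edge, the gate pin near (353,247) with the knob near (373,261), the tray near (440,258), and the jar at (266,181). Next I'll measure by colour and check with an enlarged crop.

```bash
python3 - <<'E'
from h import *
im=cv2.imread("pics/top0.png"); c=im[170:310,270:500]
cv2.imwrite("pics/top0c.png",cv2.resize(c,None,fx=3.4,fy=3.4,interpolation=cv2.INTER_CUBIC))
im=cv2.imread("pics/scene0.png"); c=im[120:260,290:470]
cv2.imwrite("pics/scene0c.png",cv2.resize(c,None,fx=4.2,fy=4.2,interpolation=cv2.INTER_CUBIC))
E
```

```text
(no output)
```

View pics/top0c.png

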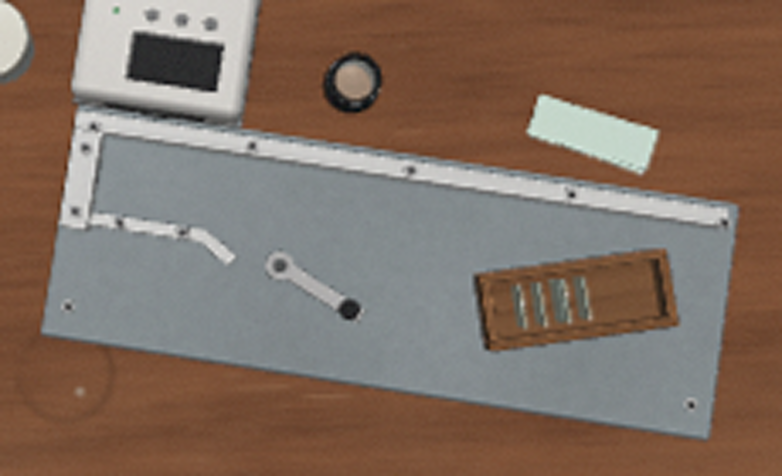

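View pics/scene0c.png

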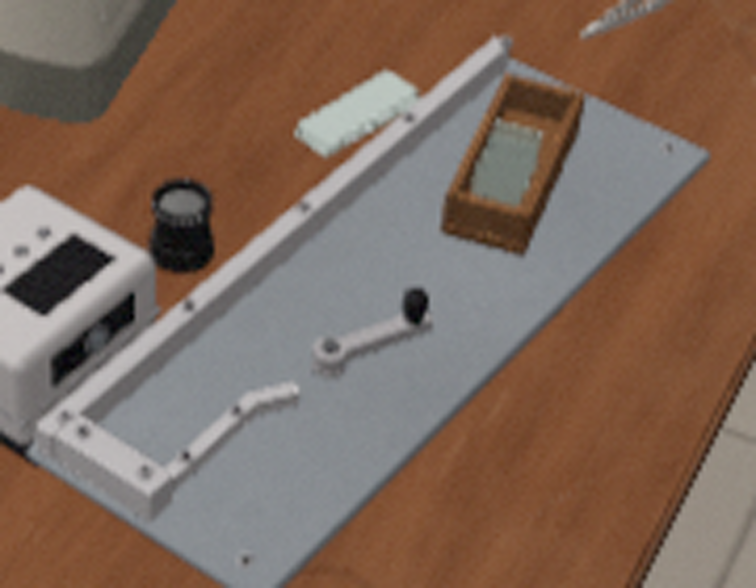

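The crops show, in top-crop pixels, plate corners (41,333), (708,437) and (738,203), pin (280,265) and knob (349,309). The tray top corners are about (473,272), (668,249), (680,323) and (490,350). The next step is computing the poses.

```bash
cat >> h.py <<'E'
def tp(p): return np.array(p)/3.4+[270,170]-.35
def sp(p): return np.array(p)/4.2+[290,120]-.38
E
python3 - <<'E'
from h import *
cs=np.array([onz("top",tp(p),12)[:2] for p in((41,333),(708,437),(738,203))]); D=np.array([(-87,195),(-87,-230),(63,-230)],float)
print("corners",cs.round(1), "sides",np.linalg.norm(cs[0]-cs[1]),np.linalg.norm(cs[2]-cs[1]))
def fit(A,B):
    a,b=A-A.mean(0),B-B.mean(0); th=np.arctan2((a[:,0]*b[:,1]-a[:,1]*b[:,0]).sum(),(a*b).sum()); R=np.array([[np.cos(th),-np.sin(th)],[np.sin(th),np.cos(th)]]); return th,B.mean(0)-R@A.mean(0),R
th,t,R=fit(D,cs); print("dock",th,t, "res",(cs-(D@R.T+t)).round(1).tolist())
print("scene FR corner",onz("scene",sp((708,153)),12).round(1), "tri",tri("top",tp((708,437)),"scene",sp((708,153))).round(1))
dk=lambda P:(R.T@(np.array(P)[:2]-t)).round(1)
print("rail top edge pts (z32) dock", [dk(onz("top",tp(p),32)) for p in((105,134),(728,227))])
print("end stop", [dk(onz("top",tp(p),34)) for p in((101,136),(92,212))])
print("pin", dk(onz("top",tp((280,265)),27)))
k=tri("top",tp((349,309)),"scene",sp((415,303))); kd=dk(k); print("knob",k.round(1),kd)
q=np.arctan2(-(kd[1]-51.5),kd[0]+20);print("gate q",q,np.hypot(kd[0]+20,kd[1]-51.5))
tr=[onz("top",tp(p),42) for p in((473,272),(668,249),(680,323),(490,350))]
for p in tr: print("tray",p.round(1),dk(p))
c=np.mean(tr,0); print("c",dk(c),[np.linalg.norm(tr[i]-tr[i-1]).round(1) for i in range(4)])
v=dk(tr[0]+tr[3]-tr[1]-tr[2]+np.r_[t,0]);print("tray yaw in dock",np.arctan2(-v[0],v[1]))
print("tray corner tri",tri("top",tp((490,350)),"scene",sp((522,217))), tri("top",tp((473,272)),"scene",sp((445,203))))
E
```

```bash
cat >> h.py <<'E'
from scipy.spatial.transform import Rotation as Ro
TH=-.1824;O=np.array([517.3,7.5]);RD=np.array([[np.cos(TH),-np.sin(TH)],[np.sin(TH),np.cos(TH)]])
def go(x,y,z,yd):
    "target TCP in dock x,y; world z; yd = angle of tool y axis from dock x"
    s=arm.read_state(); R=Ro.from_quat(s["ee_rot"]); a=TH+yd
    ty=np.array([np.cos(a),np.sin(a),0]); tz=np.array([0,0,-1.]); T=Ro.from_matrix(np.c_[np.cross(ty,tz),ty,tz])
    P=np.r_[O+RD@[x,y],z]; d=R.inv().apply(P-s["position"])
    print("delta",d.round(1),"rot",(R.inv()*T).as_rotvec().round(3)); st()
def st():
    s=arm.read_state(); p=s["position"]; print("t",s["clock"],"dock",(RD.T@(np.array(p[:2])-O)).round(1),"z",round(p[2],1),"F",np.round(s["contact_force"],1),"j",np.round(s["joints"],2),"w",s["gripper_width"])
E
python3 -c "
from h import *
go(-90,-130,110,np.pi/2)"
```

```text
delta [-324.1  359.9  138. ] rot [ 0.002 -0.001  0.615]
t 0.1 dock [-146.9 -611.2] z 247.3 F [-1.   0.2 -0.7] j [-0.88  0.39  0.01 -0.   -1.19 -0.26] w 85.35196340200233
```

{"method": "shift_gripper", "body": {"rows": {"deltas": [[-160, 180, 40, 0, 0, 0.3], [-160, 180, 40, 0, 0, 0.3], [-160, 180, 40, 0, 0, 0.3], [-160, 180, 40, 0, 0, 0.3], [-160, 180, 40, 0, 0, 0.3], [-160, 180, 40, 0, 0, 0.3], [-324, 360, 138, 0, 0, 0.615], [-324, 360, 138, 0, 0, 0.615], [-324, 360, 138, 0, 0, 0.615], [-324, 360, 138, 0, 0, 0.615]]}, "finger_gap": 75}}

```text
clock: 1.1
position: [384.4, -172.0, 138.7]
ee_rot: [0.092, 0.996, -0.0, 0.001]
contact_force: [1.6, -0.1, -1.3]
gripper_width: 75.5
grasp_force: 0.0
```

```bash
python3 -c "
from h import *
go(-90,-130,110,np.pi/2)"
```

```text
delta [-8.  70.6 28.7] rot [ 0.     0.001 -0.002]
t 1.1 dock [ -98.2 -200.6] z 138.7 F [ 1.6 -0.1 -1.3] j [-0.03  0.16 -0.62  0.   -0.78 -1.72] w 75.46624329067723
```

{"method": "shift_gripper", "body": {"rows": {"deltas": [[-20, 71, 29, 0, 0, 0], [-24, 71, 40, 0, 0, 0], [-24, 71, 60, 0, 0, 0], [-24, 71, 85, 0, 0, 0], [-24, 71, 85, 0, 0, 0]]}}}

```text
clock: 1.6
position: [418.4, -107.7, 51.6]
ee_rot: [0.091, 0.996, -0.001, -0.004]
contact_force: [-1.0, -0.4, -0.3]
gripper_width: 74.9
grasp_force: 0.0
```

```bash
python3 -c "
from h import *
st();cv2.imwrite('pics/s1.png',cv2.resize(arm.get_image('scene')[100:260,270:470],None,fx=4,fy=3.75,interpolation=2))"
```

```text
t 1.6 dock [ -76.3 -131.3] z 51.6 F [-1.  -0.4 -0.3] j [ 0.13  0.34 -0.69 -0.   -0.55 -1.88] w 74.87026832064873
```

View pics/s1.png

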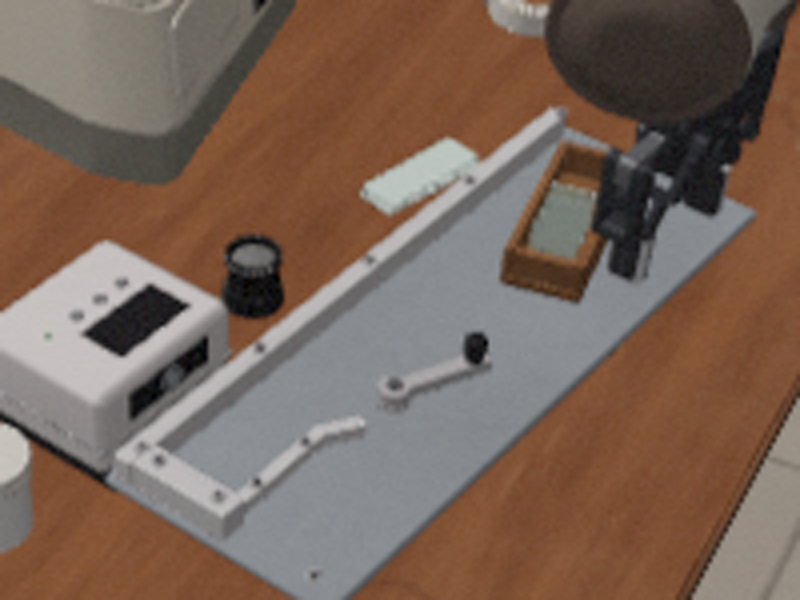

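The picture shows both open fingers standing on the plate's front side, just in front of the tray; the left fingertip is at about (630,275). Now I'll lower gently and find the height by force.

{"method": "shift_gripper", "body": {"rows": {"deltas": [[0, 0, 4, 0, 0, 0], [0, 0, 8, 0, 0, 0], [0, 0, 8, 0, 0, 0]]}}}

```text
clock: 1.95
position: [420.6, -107.8, 46.5]
ee_rot: [0.091, 0.996, 0.0, 0.0]
contact_force: [-0.4, -0.4, -0.4]
gripper_width: 75.2
grasp_force: 0.0
```

{"method": "shift_gripper", "body": {"rows": {"deltas": [[0, 0, 3, 0, 0, 0], [0, 0, 6, 0, 0, 0], [0, 0, 6, 0, 0, 0]]}}}

```text
clock: 2.25
position: [420.2, -107.6, 39.9]
ee_rot: [0.091, 0.996, -0.0, -0.0]
contact_force: [-0.1, 0.3, 0.0]
gripper_width: 74.9
grasp_force: 0.0
```

```bash
python3 -c "
from h import *
st()
p=np.array([630,275])/[4,3.75]+[270,100]
for z in(20,30,40,50): print(z,proj('scene',np.r_[O+RD@[-76+6,-131+37],z]),p)"
```

```text
t 2.25 dock [ -74.6 -130.8] z 39.9 F [-0.1  0.3  0. ] j [ 0.13  0.36 -0.7  -0.   -0.51 -1.88] w 74.92365737535633
20 [422.14770329 179.70182945] [427.5        173.33333333]
30 [422.76631982 176.48006865] [427.5        173.33333333]
40 [423.39263534 173.21821143] [427.5        173.33333333]
50 [424.02679449 169.91550455] [427.5        173.33333333]
```

{"method": "shift_gripper", "body": {"rows": {"deltas": [[0, 0, 6, 0, 0, 0], [-6, 0, 6, 0, 0, 0], [-12, 0, 6, 0, 0, 0], [-17, 0, 6, 0, 0, 0], [-22, 0, 6, 0, 0, 0], [-27, 0, 6, 0, 0, 0], [-32, 0, 6, 0, 0, 0], [-37, 0, 6, 0, 0, 0], [-41, 0, 6, 0, 0, 0], [-45, 0, 6, 0, 0, 0]]}}}

```text
clock: 3.25
position: [464.0, -115.9, 34.0]
ee_rot: [0.091, 0.996, -0.0, -0.001]
contact_force: [-2.9, 1.2, 2.6]
gripper_width: 75.0
grasp_force: 1.5
```

{"method": "shift_gripper", "body": {"rows": {"deltas": [[-2, 0, 0, 0, 0, 0], [-4, 0, 0, 0, 0, 0], [-6, 0, 0, 0, 0, 0], [-8, 0, 0, 0, 0, 0]]}}}

```text
clock: 3.65
position: [472.7, -117.2, 34.1]
ee_rot: [0.091, 0.996, 0.0, 0.0]
contact_force: [0.1, 0.3, -0.8]
gripper_width: 74.8
grasp_force: 0.5
```

```bash
python3 -c "
from h import *
st()"
```

```text
t 3.65 dock [ -21.2 -130.7] z 34.1 F [ 0.1  0.3 -0.8] j [ 0.09  0.43 -0.58 -0.   -0.56 -1.84] w 74.75147633756183
```

{"method": "shift_gripper", "body": {"rows": {"deltas": [[-1.5, 0, 0, 0, 0, 0], [-3, 0, 0, 0, 0, 0], [-4, 0, 0, 0, 0, 0]]}}}

```text
clock: 3.95
position: [476.7, -117.9, 34.1]
ee_rot: [0.091, 0.996, 0.0, 0.0]
contact_force: [-0.4, 0.1, -0.4]
gripper_width: 75.3
grasp_force: 0.4
```

{"method": "shift_gripper", "body": {"rows": {"deltas": [[-1, 0, 0, 0, 0, 0], [-2, 0, 0, 0, 0, 0], [-2, 0, 0, 0, 0, 0]]}}}

```text
clock: 4.25
position: [478.0, -118.2, 34.1]
ee_rot: [0.091, 0.996, -0.0, -0.001]
contact_force: [-1.7, 0.9, 0.2]
gripper_width: 74.8
grasp_force: 1.2
```

```bash
python3 -c "
from h import *
st();cv2.imwrite('pics/t1.png',cv2.resize(arm.get_image('top')[190:310,380:500],None,fx=5,fy=5,interpolation=2))"
```

```text
t 4.25 dock [ -15.8 -130.7] z 34.1 F [-1.7  0.9  0.2] j [ 0.09  0.44 -0.57 -0.   -0.56 -1.84] w 74.8303485916283
```

View pics/t1.png

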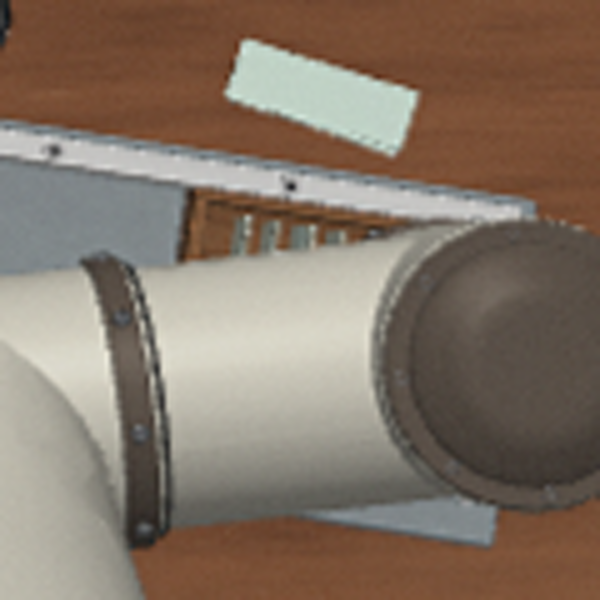

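The tray's left part, near (190,190)–(260,250), now lies parallel to the rail and nearly touching it. I'll press until the force rises.

{"method": "shift_gripper", "body": {"rows": {"deltas": [[-1, 0, 0, 0, 0, 0], [-2, 0, 0, 0, 0, 0], [-2, 0, 0, 0, 0, 0]]}}}

```text
clock: 4.6
position: [478.0, -118.3, 33.9]
ee_rot: [0.091, 0.996, -0.0, -0.003]
contact_force: [-7.3, 3.8, 5.0]
gripper_width: 75.3
grasp_force: 3.6
```

{"method": "shift_gripper", "body": {"rows": {"deltas": [[-1, 0, 0, 0, 0, 0], [-2, 0, 0, 0, 0, 0], [-2, 0, 0, 0, 0, 0]]}}}

```text
clock: 4.9
position: [478.0, -118.6, 33.7]
ee_rot: [0.091, 0.996, -0.0, -0.005]
contact_force: [-9.8, 5.7, 9.4]
gripper_width: 75.0
grasp_force: 5.6
```

```bash
python3 -c "
from h import *
st()"
```

```text
t 4.9 dock [ -15.8 -131.1] z 33.7 F [-9.8  5.7  9.4] j [ 0.09  0.44 -0.56 -0.   -0.58 -1.84] w 74.9841372748983
```

{"method": "shift_gripper", "body": {"rows": {"deltas": [[8, 0, 0, 0, 0, 0], [25, 0, 0, 0, 0, 0], [35, 0, -30, 0, 0, 0], [35, 0, -65, 0, 0, 0], [35, 0, -65, 0, 0, 0], [35, 0, -65, 0, 0, 0]]}, "finger_gap": 12}}

```text
clock: 5.5
position: [449.3, -112.5, 100.2]
ee_rot: [0.091, 0.996, 0.0, 0.002]
contact_force: [-0.3, 0.0, -0.6]
gripper_width: 11.9
grasp_force: 0.0
```

```bash
python3 -c "
from h import *
go(22,-228,100,np.pi)
cv2.imwrite('pics/t2.png',cv2.resize(arm.get_image('scene')[100:260,270:470],None,fx=4,fy=3.75,interpolation=2))"
```

```text
delta [-67.1 -97.7   0.4] rot [-0.003  0.005 -1.571]
t 5.5 dock [ -45.1 -130.4] z 100.2 F [-0.3  0.  -0.6] j [ 0.11  0.29 -0.58  0.   -0.7  -1.86] w 11.9244080058359
```

View pics/t2.png

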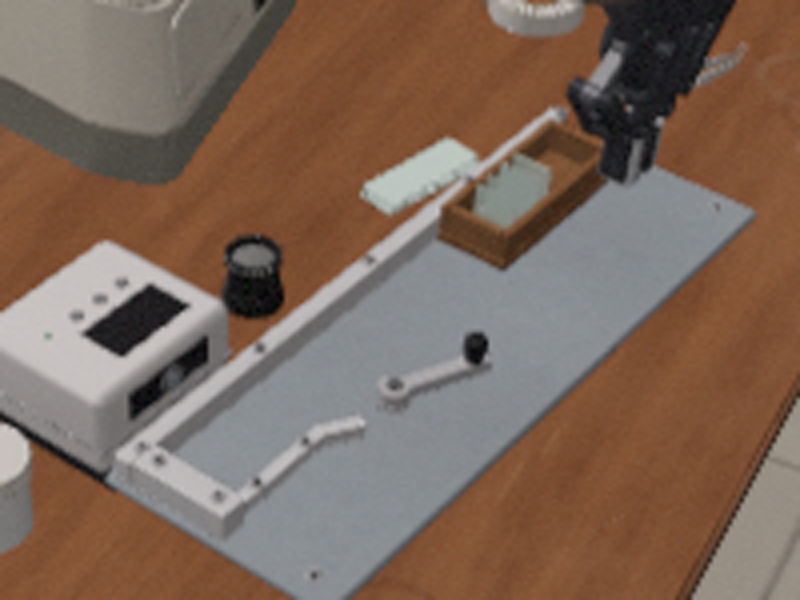

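The tray lies flush and square against the rail, with its front-left top corner near (503,242). The gate is untouched. Next I'll move round to the tray's right end.

{"method": "shift_gripper", "body": {"rows": {"deltas": [[0, -60, 0, 0, 0, -0.15], [0, -98, 0, 0, 0, -0.3], [-30, -98, 0, 0, 0, -0.45], [-67, -98, 0, 0, 0, -0.6], [-67, -98, 0, 0, 0, -0.75], [-67, -98, 0, 0, 0, -0.9], [-67, -98, 0, 0, 0, -1.05], [-67, -98, 0, 0, 0, -1.2], [-67, -98, 0, 0, 0, -1.35], [-67, -98, 0, 0, 0, -1.5]]}}}

```text
clock: 6.55
position: [495.7, -221.1, 97.4]
ee_rot: [-0.596, 0.803, 0.001, -0.001]
contact_force: [0.4, 0.1, -1.0]
gripper_width: 12.1
grasp_force: 0.0
```

```bash
python3 -c "
from h import *
go(21,-226,36,np.pi)
p=onz('scene',np.array([503,242])/[4,3.75]+[270,100],42);print('tray corner',RD.T@(p[:2]-O))"
```

```text
delta [-2.9 -0.6 61.4] rot [ 0.002 -0.    -0.112]
t 6.55 dock [  20.2 -228.8] z 97.4 F [ 0.4  0.1 -1. ] j [-0.12  0.41 -0.39 -0.   -0.78 -0.17] w 12.068429225920058
tray corner [ -6.94699683 -76.35384516]
```

{"method": "shift_gripper", "body": {"rows": {"deltas": [[0, 0, 20, 0, 0, -0.1], [-2, 0, 45, 0, 0, -0.11], [-2, 0, 55, 0, 0, -0.11], [-3, 0, 60, 0, 0, -0.11], [-3, 0, 60, 0, 0, -0.11]]}}}

```text
clock: 7.05
position: [496.8, -218.3, 38.3]
ee_rot: [-0.637, 0.771, 0.001, -0.001]
contact_force: [-0.6, -0.2, 0.2]
gripper_width: 12.1
grasp_force: 0.0
```

```bash
python3 -c "
from h import *
go(21,-205,36,np.pi)"
```

```text
delta [-20.7  -0.    2.3] rot [ 0.002 -0.    -0.008]
t 7.05 dock [  20.8 -225.7] z 38.3 F [-0.6 -0.2  0.2] j [-0.11  0.49 -0.44  0.   -0.64 -0.08] w 12.051759035093118
```

{"method": "shift_gripper", "body": {"rows": {"deltas": [[-8, 3, 0, 0, 0, -0.005], [-15, 3, 0, 0, 0, -0.008], [-19, 3, 0, 0, 0, -0.008], [-24, 3, 0, 0, 0, -0.008], [-29, 3, 0, 0, 0, -0.008], [-34, 3, 0, 0, 0, -0.008], [-39, 3, 0, 0, 0, -0.008], [-44, 3, 0, 0, 0, -0.008], [-49, 3, 0, 0, 0, -0.008], [-54, 3, 0, 0, 0, -0.008]]}}}

```text
clock: 8.05
position: [504.4, -164.3, 39.1]
ee_rot: [-0.64, 0.769, 0.0, -0.0]
contact_force: [-1.3, -3.5, 3.0]
gripper_width: 11.9
grasp_force: 2.0
```

{"method": "shift_gripper", "body": {"rows": {"deltas": [[-5, 0, 0, 0, 0, 0], [-10, 0, 0, 0, 0, 0], [-15, 0, 0, 0, 0, 0], [-20, 0, 0, 0, 0, 0], [-25, 0, 0, 0, 0, 0], [-30, 0, 0, 0, 0, 0], [-35, 0, 0, 0, 0, 0], [-40, 0, 0, 0, 0, 0], [-45, 0, 0, 0, 0, 0], [-50, 0, 0, 0, 0, 0]]}}}

```text
clock: 9.05
position: [513.4, -115.1, 39.1]
ee_rot: [-0.64, 0.769, 0.0, -0.0]
contact_force: [-1.1, -4.2, 2.6]
gripper_width: 12.0
grasp_force: 1.8
```

```bash
python3 -c "
from h import *
go(18,45,36,np.pi)
cv2.imwrite('pics/t3.png',cv2.resize(arm.get_image('scene')[100:260,270:470],None,fx=4,fy=3.75,interpolation=2))"
```

```text
delta [-166.3    0.4    3.1] rot [ 0. -0. -0.]
t 9.05 dock [  18.4 -121.3] z 39.1 F [-1.1 -4.2  2.6] j [ 0.09  0.47 -0.48 -0.   -0.62 -0.27] w 11.952162319084811
```

View pics/t3.png

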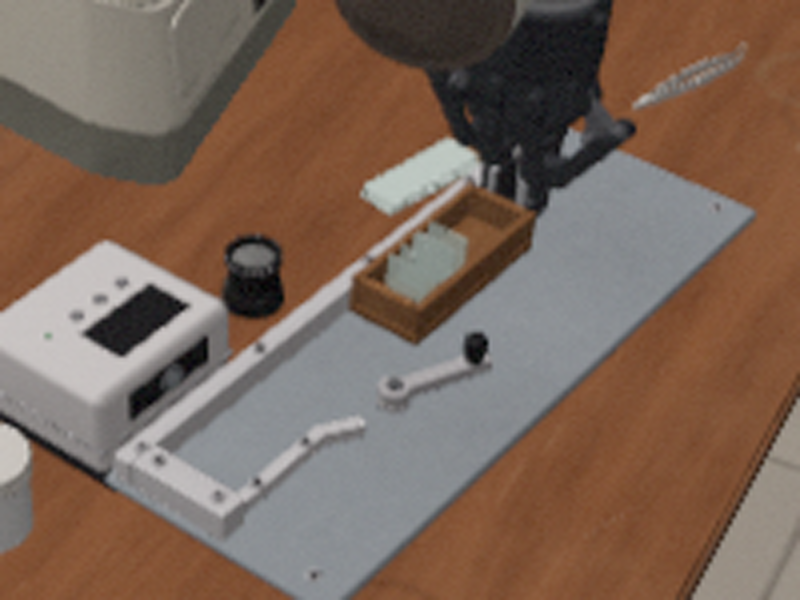

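The tray is sliding square along the rail, with its front-left corner near (415,330) and clear of the gate. I'll keep pushing.

{"method": "shift_gripper", "body": {"rows": {"deltas": [[-6, 0, 0, 0, 0, 0], [-12, 0, 0, 0, 0, 0], [-18, 0, 0, 0, 0, 0], [-24, 0, 0, 0, 0, 0], [-30, 0, 0, 0, 0, 0], [-36, 0, 0, 0, 0, 0], [-42, 0, 0, 0, 0, 0], [-48, 0, 0, 0, 0, 0], [-54, 0, 0, 0, 0, 0], [-60, 0, 0, 0, 0, 0]]}}}

```text
clock: 10.1
position: [524.3, -55.9, 39.0]
ee_rot: [-0.64, 0.769, 0.0, -0.0]
contact_force: [-1.1, -1.0, -0.1]
gripper_width: 11.8
grasp_force: 0.4
```

{"method": "shift_gripper", "body": {"rows": {"deltas": [[-5, 0, 0, 0, 0, 0], [-10, 0, 0, 0, 0, 0], [-15, 0, 0, 0, 0, 0], [-20, 0, 0, 0, 0, 0], [-25, 0, 0, 0, 0, 0], [-30, 0, 0, 0, 0, 0], [-35, 0, 0, 0, 0, 0], [-40, 0, 0, 0, 0, 0], [-45, 0, 0, 0, 0, 0], [-50, 0, 0, 0, 0, 0]]}}}

```text
clock: 11.1
position: [533.3, -7.0, 39.1]
ee_rot: [-0.64, 0.769, 0.0, -0.0]
contact_force: [-1.3, 0.0, 0.3]
gripper_width: 12.1
grasp_force: 0.7
```

```bash
python3 -c "
from h import *
go(18,45,36,np.pi)"
```

```text
delta [-56.4   0.3   3. ] rot [ 0. -0. -0.]
t 11.1 dock [ 18.3 -11.4] z 39.1 F [-1.3  0.   0.3] j [ 0.29  0.48 -0.46 -0.   -0.63 -0.47] w 12.136717326113514
```

{"method": "shift_gripper", "body": {"rows": {"deltas": [[-5, 0, 0, 0, 0, 0], [-10, 0, 0, 0, 0, 0], [-15, 0, 0, 0, 0, 0], [-20, 0, 0, 0, 0, 0], [-25, 0, 0, 0, 0, 0], [-30, 0, 0, 0, 0, 0], [-35, 0, 0, 0, 0, 0], [-39, 0, 0, 0, 0, 0], [-42, 0, 0, 0, 0, 0], [-45, 0, 0, 0, 0, 0]]}}}

```text
clock: 12.1
position: [541.5, 37.1, 39.1]
ee_rot: [-0.64, 0.769, 0.0, -0.0]
contact_force: [-1.7, -2.1, -1.0]
gripper_width: 11.7
grasp_force: 0.9
```

{"method": "shift_gripper", "body": {"rows": {"deltas": [[-2, 0, 0, 0, 0, 0], [-4, 0, 0, 0, 0, 0], [-6, 0, 0, 0, 0, 0], [-7, 0, 0, 0, 0, 0], [-8, 0, 0, 0, 0, 0]]}}}

```text
clock: 12.6
position: [542.9, 44.8, 39.1]
ee_rot: [-0.64, 0.769, 0.0, -0.0]
contact_force: [-2.3, -1.8, -1.1]
gripper_width: 12.1
grasp_force: 1.1
```

```bash
python3 -c "
from h import *
go(18,45,36,np.pi)"
```

```text
delta [-3.7  0.4  3.1] rot [ 0. -0. -0.]
t 12.6 dock [18.4 41.3] z 39.1 F [-2.3 -1.8 -1.1] j [ 0.38  0.5  -0.43 -0.   -0.64 -0.56] w 12.058893103917349
```

{"method": "shift_gripper", "body": {"rows": {"deltas": [[-1, 0, 0, 0, 0, 0], [-2, 0, 0, 0, 0, 0], [-3, 0, 0, 0, 0, 0], [-3, 0, 0, 0, 0, 0]]}}}

```text
clock: 13.0
position: [543.6, 47.8, 39.1]
ee_rot: [-0.64, 0.769, 0.0, 0.0]
contact_force: [-1.6, -2.4, 0.5]
gripper_width: 11.8
grasp_force: 1.0
```

{"method": "shift_gripper", "body": {"rows": {"deltas": [[-1, 0, 0, 0, 0, 0], [-2, 0, 0, 0, 0, 0], [-3, 0, 0, 0, 0, 0], [-3, 0, 0, 0, 0, 0]]}}}

```text
clock: 13.4
position: [543.9, 49.7, 39.1]
ee_rot: [-0.64, 0.769, -0.0, -0.001]
contact_force: [-0.5, -5.6, 0.2]
gripper_width: 11.8
grasp_force: 3.3
```

```bash
python3 -c "
from h import *
st()"
```

```text
t 13.4 dock [18.5 46.3] z 39.1 F [-0.5 -5.6  0.2] j [ 0.39  0.5  -0.43  0.   -0.64 -0.57] w 11.78008315396458
```

{"method": "shift_gripper", "body": {"rows": {"deltas": [[-1, 0, 0, 0, 0, 0], [-2, 0, 0, 0, 0, 0], [-2, 0, 0, 0, 0, 0], [-2, 0, 0, 0, 0, 0]]}}}

```text
clock: 13.8
position: [543.6, 49.9, 39.1]
ee_rot: [-0.639, 0.769, -0.0, -0.002]
contact_force: [-0.1, -13.0, 1.3]
gripper_width: 12.1
grasp_force: 6.6
```

{"method": "shift_gripper", "body": {"rows": {"deltas": [[-1, 0, 0, 0, 0, 0], [-2, 0, 0, 0, 0, 0], [-2, 0, 0, 0, 0, 0], [-2, 0, 0, 0, 0, 0]]}}}

```text
clock: 14.2
position: [543.3, 50.0, 39.1]
ee_rot: [-0.639, 0.769, -0.001, -0.004]
contact_force: [0.4, -19.7, 3.1]
gripper_width: 11.8
grasp_force: 10.0
```

```bash
python3 -c "
from h import *
st();cv2.imwrite('pics/t4.png',cv2.resize(arm.get_image('scene')[130:270,270:430],None,fx=5,fy=4.28,interpolation=2))"
```

```text
t 14.2 dock [17.8 46.5] z 39.1 F [  0.4 -19.7   3.1] j [ 0.39  0.5  -0.43  0.01 -0.65 -0.58] w 11.842912066470278
```

View pics/t4.png

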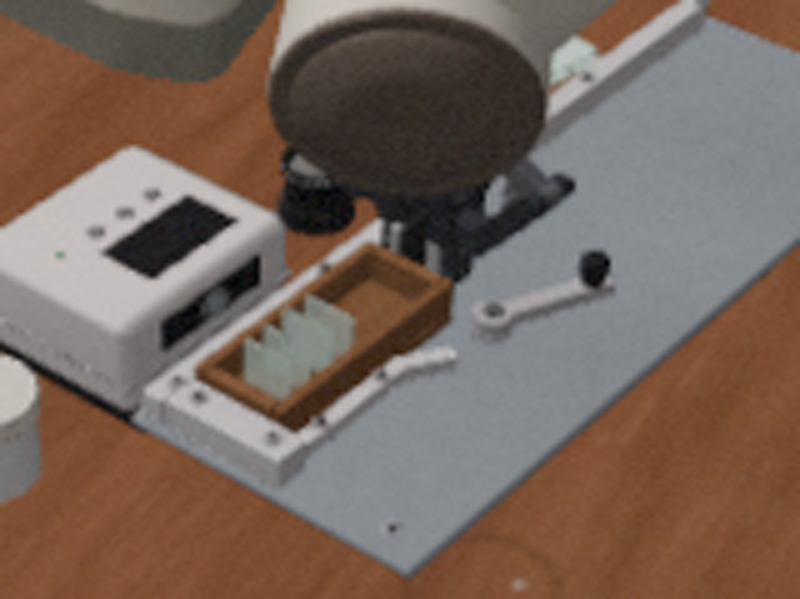

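The tray is home in the bay: a hard stop at 20 N, touching both rail and end stop, and the gate is still open with its knob near (595,268). I'll back off, rise, and go round behind the knob with the fingers shut.

{"method": "shift_gripper", "body": {"rows": {"deltas": [[5, 0, 0, 0, 0, 0], [25, 0, 0, 0, 0, 0], [30, 0, -20, 0, 0, 0], [30, 0, -55, 0, 0, 0], [30, 30, -55, 0, 0, 0], [42, 80, -55, 0, 0, 0], [42, 90, -55, 0, 0, 0], [42, 90, -55, 0, 0, 0]]}, "finger_gap": 0}}

```text
clock: 15.05
position: [448.3, 30.4, 95.0]
ee_rot: [-0.64, 0.768, -0.0, 0.002]
contact_force: [0.4, 0.3, -0.2]
gripper_width: -0.1
grasp_force: 0.0
```

```bash
python3 -c "
from h import *
go(-72,4,46,np.pi)
im=arm.get_image('top');h=cv2.resize(im[195:285,270:410],None,fx=5.5,fy=5.5,interpolation=2);cv2.imwrite('pics/t5.png',h)"
```

```text
delta [ 6.1  0.1 49. ] rot [-0.003  0.002  0.001]
t 15.05 dock [-72.  10.] z 95.0 F [ 0.4  0.3 -0.2] j [ 0.43  0.28 -0.62 -0.   -0.68 -0.61] w -0.06155255339744814
```

View pics/t5.png

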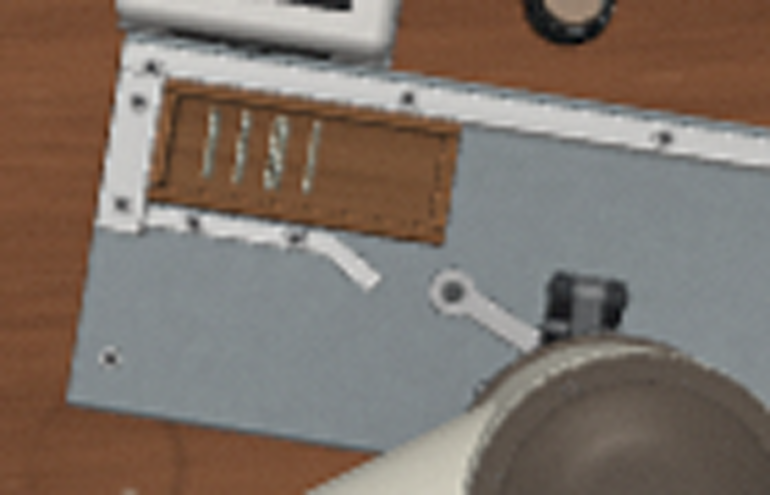

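The tray sits home against the rail and end stop. The gate is still open, with its hub at (453,290). I'll lower behind the knob and sweep.

{"method": "shift_gripper", "body": {"rows": {"deltas": [[6, 0, 30, 0, 0, 0], [6, 0, 48, 0, 0, 0], [6, 0, 48, 0, 0, 0], [6, 0, 48, 0, 0, 0], [6, -8, 48, 0, 0, 0], [8, -16, 48, 0, 0, 0], [9, -24, 48, 0, 0, 0], [10, -32, 48, 0, 0, 0], [12, -40, 48, 0, 0, 0], [13, -49, 48, 0, 0, 0]]}}}

```text
clock: 16.1
position: [495.6, 8.0, 46.3]
ee_rot: [-0.64, 0.769, -0.0, 0.001]
contact_force: [-1.0, 1.2, -0.1]
gripper_width: 0.1
grasp_force: 0.7
```

```bash
python3 -c "
from h import *
go(-8.5,-4,46,np.pi);go(3,6,46,np.pi);go(20,17,46,np.pi);go(22,32,46,np.pi)"
```

```text
delta [  0.5 -12.9   0.3] rot [-0.001  0.001 -0.   ]
t 16.1 dock [-21.4  -3.5] z 46.3 F [-1.   1.2 -0.1] j [ 0.34  0.42 -0.55 -0.   -0.6  -0.53] w 0.08288639898869472
delta [ -9.5 -24.4   0.3] rot [-0.001  0.001 -0.   ]
t 16.1 dock [-21.4  -3.5] z 46.3 F [-1.   1.2 -0.1] j [ 0.34  0.42 -0.55 -0.   -0.6  -0.53] w 0.08288639898869472
delta [-20.5 -41.4   0.3] rot [-0.001  0.001 -0.   ]
t 16.1 dock [-21.4  -3.5] z 46.3 F [-1.   1.2 -0.1] j [ 0.34  0.42 -0.55 -0.   -0.6  -0.53] w 0.08288639898869472
delta [-35.5 -43.4   0.4] rot [-0.001  0.001 -0.   ]
t 16.1 dock [-21.4  -3.5] z 46.3 F [-1.   1.2 -0.1] j [ 0.34  0.42 -0.55 -0.   -0.6  -0.53] w 0.08288639898869472
```

{"method": "shift_gripper", "body": {"rows": {"deltas": [[0.5, -6, 0, 0, 0, 0], [0.5, -13, 0, 0, 0, 0], [-4, -19, 0, 0, 0, 0], [-9, -24, 0, 0, 0, 0], [-13, -30, 0, 0, 0, 0], [-17, -36, 0, 0, 0, 0], [-20, -41, 0, 0, 0, 0], [-25, -42, 0, 0, 0, 0], [-29, -42, 0, 0, 0, 0], [-32, -42, 0, 0, 0, 0]]}}}

```text
clock: 17.1
position: [542.2, 32.3, 46.4]
ee_rot: [-0.64, 0.769, -0.0, 0.001]
contact_force: [0.7, -0.9, -0.3]
gripper_width: -0.3
grasp_force: 0.5
```

```bash
python3 -c "
from h import *
go(22,32,46,np.pi)"
```

```text
delta [-3.1 -2.   0.4] rot [-0.001  0.     0.   ]
t 17.1 dock [20.  28.9] z 46.4 F [ 0.7 -0.9 -0.3] j [ 0.36  0.48 -0.43  0.   -0.65 -0.54] w -0.2683640538104053
```

{"method": "shift_gripper", "body": {"rows": {"deltas": [[-2, 0, 0, 0, 0, 0], [-4, 0, 0, 0, 0, 0], [-4, 0, 0, 0, 0, 0]]}}}

```text
clock: 17.4
position: [542.3, 36.1, 46.2]
ee_rot: [-0.64, 0.769, 0.0, 0.0]
contact_force: [-0.1, -0.3, 0.2]
gripper_width: -0.3
grasp_force: 0.0
```

{"method": "shift_gripper", "body": {"rows": {"deltas": [[-1, 0, 0, 0, 0, 0], [-2, 0, 0, 0, 0, 0], [-2, 0, 0, 0, 0, 0]]}}}

```text
clock: 17.7
position: [542.5, 37.3, 46.1]
ee_rot: [-0.64, 0.769, -0.0, -0.0]
contact_force: [0.9, -4.1, 1.0]
gripper_width: -0.2
grasp_force: 1.4
```

{"method": "shift_gripper", "body": {"rows": {"deltas": [[-1, 0, 0, 0, 0, 0], [-2, 0, 0, 0, 0, 0], [-2, 0, 0, 0, 0, 0]]}}}

```text
clock: 18.0
position: [542.5, 37.8, 46.1]
ee_rot: [-0.639, 0.769, -0.0, -0.002]
contact_force: [1.5, -11.0, 0.8]
gripper_width: 0.3
grasp_force: 4.3
```

```bash
python3 -c "
from h import *
st()"
```

```text
t 18.0 dock [19.3 34.4] z 46.1 F [  1.5 -11.    0.8] j [ 0.37  0.48 -0.43  0.   -0.66 -0.55] w 0.308081118919388
```

{"method": "shift_gripper", "body": {"rows": {"deltas": [[4, 0, 0, 0, 0, 0], [20, 0, 0, 0, 0, 0], [40, 0, 0, 0, 0, 0], [50, 0, -40, 0, 0, 0], [80, 0, -80, 0, 0, 0], [120, 20, -100, 0, 0, 0], [160, 40, -100, 0, 0, 0], [160, 40, -100, 0, 0, 0], [160, 40, -100, 0, 0, 0]]}}}

```text
clock: 18.9
position: [474.0, -111.4, 146.5]
ee_rot: [-0.639, 0.769, -0.0, 0.001]
contact_force: [0.1, 0.2, -0.1]
gripper_width: 0.2
grasp_force: 0.0
```

```bash
python3 -c "
from h import *
st()
im=arm.get_image('top');h=cv2.resize(im[165:285,255:415],None,fx=5,fy=5,interpolation=2);cv2.imwrite('pics/t6.png',h)"
```

```text
t 18.9 dock [ -21.  -124.7] z 146.5 F [ 0.1  0.2 -0.1] j [ 0.1   0.26 -0.47 -0.   -0.84 -0.29] w 0.1538051969075677
```

View pics/t6.png

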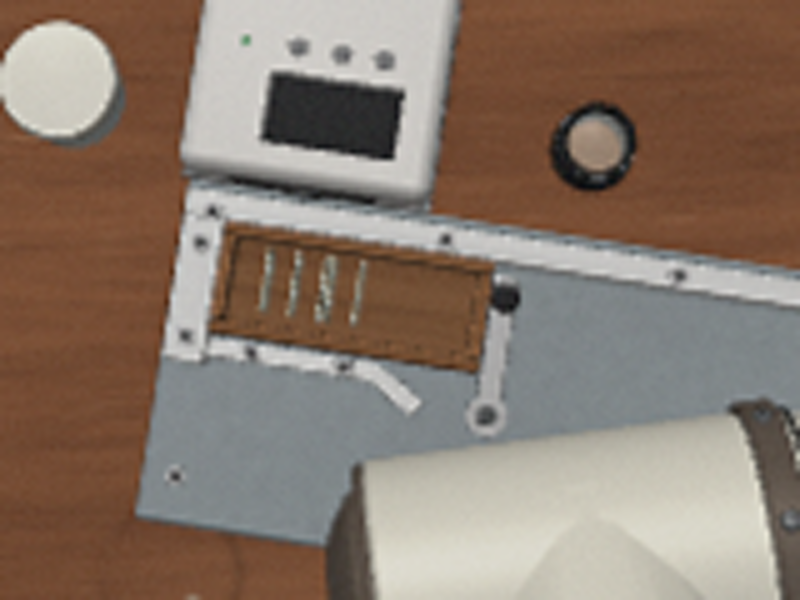

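The tray is home, and the gate lies across behind it with its pin at (486,415) and knob at (506,297). The loupe and jar stand where they were. One numeric check before handing in.

```bash
python3 -c "
from h import *
f=lambda p:np.array(p)/5+[255,165]-.4
d=lambda p,z:RD.T@(onz('top',f(p),z)[:2]-O)
a,k=d((486,415),27),d((506,297),44);v=k-a;print(a,k,'q',np.arctan2(-v[1],v[0]))
for p in((496,263),(472,373),(228,222),(210,333)):print(d(p,42))
arm.job_done()"
```

```text
[-21.15789169  50.96517695] [28.85220049 50.45319972] q 0.010237120729791093
[42.50330789 56.66681999]
[-4.77684399 59.77848366]
[ 42.58493088 171.22728099]
[ -4.9541116  171.37553449]
the job is handed in; nothing more can be done
```

The tray is home against the rail and end stop, the gate is shut behind it (measured about 0.01 rad from its stop), the loupe and jar stand where they were (the slide stack was out of the last picture), and the job is handed in at about 19 s; I don't have the judge's result.

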